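# Ease the heavy cover of the bobbin chest shut and bolt it

### The job

Close the open bobbin chest: push its heavy cover down slowly so that it never slams, press it fully home against the springy seal, then slide the steel catch on the front all the way over the cover's edge. Push with less than 30 N on the cover and on the catch at all times, and leave the bottle, the tumbler and the wooden spool standing where they are.

Things in the scene. Friction and masses are not known exactly. Their poses are not given: they have to be found in the camera images.
- chest: Fixed plywood chest on four rubber levelling feet that hold it 8 to 30 mm off the table: 240 (its x) x 340 (its y) x 100 mm high; origin: centre of its underside. x points level from its front (robot side) to its hinged rear, y along the hinge line, z up. A wooden block 70 x 70 mm, 122 mm high, against the middle of the front wall (x -190 to -120 mm) carries the catch.
- cover_hinge (a point): Fixed point mid-way along the hinge line, on the chest's rear top edge: 120 mm to +x of its centre, 100 mm above its underside, level with the shut cover's underside. Stiff friction hinges (1.6 N m) hold the cover at any angle it is left at, so it has to be pushed down all the way, with 3 to 9 N at 190 mm from the hinge.
- cover (a joint): Opening angle of the cover, rad: 0 = shut, level, at a hard stop; 1.1 to 1.3 at the start (nearly upright, outer face looking away from the robot, to the chest's +x). Home means below 0.006. Shutting faster than 0.5 rad/s in the last 0.3 rad is a slam. Plywood panel, 240 mm from hinge to front edge, 340 mm wide, 20 mm thick, 0.8 to 1.2 kg.
- cover_edge (a point): On the cover, middle of its front edge on the outer face (upper when shut): 240 mm from the hinge line along the cover, 20 mm off its underside. 120 mm above the chest's underside when shut. Moves with the cover.
- catch (a joint): Travel of the steel slide catch, m: about 0 = drawn back to the robot (start), 0.030 = hard end stop. Over 0.025 counts as bolted. Slides along the chest's +x with 3 N of friction, stays where left. Bolted, its 7 mm thick plate lies over the shut cover's front edge with 3.5 mm of play; it runs against a cover that is not down.
- catch_nub (a point): Centre of the catch's upright steel nub: 14 mm (chest x) x 30 mm (chest y) x 32 mm high, 146.5 mm above the chest's underside; its top is 16 mm above this point and the catch plate 16 mm below it. Moves with the catch. The 44 mm wide plate under it reaches 14 mm to the robot side of the nub's centre.
- flask: Closed glass bottle, 72 mm across, 210 mm tall, standing beside the chest; origin at the centre of its underside. Leave alone.
- tumbler: Glass tumbler, 74 mm across, 85 mm tall, standing beside the chest; origin at the centre of its underside. Leave alone.
- spool: Wooden spool, 64 mm across, 100 mm tall, standing beside the chest; origin at the centre of its underside. Leave alone.
- seal (a point): Fixed point: middle of the springy black rubber seal strip (300 mm long) inside the front rim, its top when free, 6 mm above the rim. The cover squeezes it over its last 0.027 rad: the push needed at 190 mm from the hinge then rises to 9 to 14 N when home. The cover does not spring back.

How it is judged:
By the outcome, as a careful person would: the job done as asked, in the order asked, and still so for the second after the job is handed in, with the robot touching nothing.
It also fails if it takes over 72 s, if anything falls off the work surface, if the arm or the gripper's body presses on something with over 40 N, if the wrist force passes 120 N, or if a joint passes its speed limit or range.

### The arm

A 6-joint arm with a two-finger parallel gripper is mounted at the origin on the work surface. World frame = base frame: x ahead of the robot, y to its left, z up, the work surface at z = 0. Lengths are in m, angles in rad, forces in N, time in s.
With the tool pointing down it reaches from about 0.375 to 0.975 m from the base axis. Payload 3.8 kg.
Tool frame: the origin (TCP) lies midway between the tips of the shut fingers; the grasp point (between the pads) lies bot.grasp_offset behind it (bot.grasp_offset is the distance from the TCP to the grasp point, in m); z points along the fingers, y is the direction in which the jaws open and shut (so a half turn about z gives the same grasp; the last joint's range is limited). The gripper opens to 85 mm and grips with 20 to 120 N. Pads are 22 mm wide; open, the fingers measure 114 mm over their backs; the gripper's body (76 mm by 85 mm) begins 54 mm behind the grasp point. The pads swing forward as they close: fully open they stand 13 mm farther back than shut.
Start: joints at [1.2, 0.264, 1.604, -0, 1.274, -0.037], TCP at [0.221, 0.638, 0.231] pointing down, gripper open.
Joint ranges: [-2.63, 2.63], [-0.94, 2.18], [0.31, 2.57], [-1.31, 4.45], [0, 2.66], [-2.55, 2.55]. Speed limits (rad/s): [2.57, 2.57, 3.14, 3.14, 3.14, 3.14].

### API

Orientations are given as a rotation vector (axis times angle).
In Python, from workcell import read_state, viewer, job, bot gives the robot as it stands.
- The arm moves only by the shell command python3 -m crank 'ROWS' [FORCE]. ROWS is text: rows parted by semicolons, each of 7 numbers parted by spaces: the shift along the tool's x, y, z in mm, then the turn, a rotation vector about the tool's x, y, z in rad, then the closure in counts, from 0 (fully open) to 255 (shut). A call has 1 to 20 rows; each row is the pose to reach, as a shift and turn from the pose commanded when the call began, along the tool's axes at that moment; what a row does not reach only later rows make up. A row lasts 1/8 s, in which the tool goes at most 62.5 mm and 10.7 degrees, less where a joint would pass 70% of its speed; a pose out of reach is approached as far as the arm can. A call with a gripper value outside its range is refused whole. The fingers move at their own pace and stop on an object; FORCE is the grip in N (left out, the last holds). Time passes only in rows, so rows that repeat a pose let the fingers close. It gives the time, the measured TCP pose, the force and the opening at its end, in the units of the state.
- read_state(): the state, without advancing time (a new reading comes with each control period).
- viewer.read_camera(name): name is "scene" or "top"; returns a dict with "pixels" (480x640x3 uint8, red, green, blue), "vertical_fov" (degrees; the focal length in pixels is half the picture's height over the tangent of half this angle, whatever the lens; pixels are square), "cx", "cy" (the principal point, pixels), "view" (4x4, takes a point from world to camera coordinates). Camera axes: x right, y up, looking along -z (the intrinsics and any distortion apply to the point x, -y, -z); pixel columns grow to the right and rows downward; lengths in m; the calibration is good to about 2 mm. A picture is of the moment at which its call begins. There is no depth.
- job.finish_job(): hands the job in, once; it reports no verdict.
The state is a dict: "time": time; "q": joint angles; "joint_vel": joint speeds; "joint_torque": joint torques, N m; "tool_pos": TCP position; "tcp_rot": TCP orientation; "wrist_force": force on the tool from outside, world axes, zero at the start; "torque": the same for the moment, N m; "width": opening from 0.0 (shut) to 1.0 (fully open).
Only numpy, scipy, OpenCV 4.12 (cv2) and the standard library are available. Lean on these libraries where they do the work, as an engineer would, in place of code of your own. Each camera call takes 0.05 s, during which the arm holds its last target.

## Working session

There is one attempt and no reset: what is moved stays moved. The work goes in short steps, Python scripts to look and compute and a shell command to move; the robot and the scene stay as the last step left them, time stands still between calls to the robot, and variables do not carry over. Pictures are saved under pics/ and viewed, and the job is handed in when it is done.

```bash
mkdir -p pics; ls; python3 - <<'E'
from workcell import read_state, viewer, job, bot
import cv2
print(read_state()); print(bot.grasp_offset)
for n in("scene","top"):
    c=viewer.read_camera(n); cv2.imwrite(f"pics/{n}0.png",c["pixels"][:,:,::-1]); print({k:v for k,v in c.items() if k!="pixels"})
E
```

```text
pics
{'time': 0.0, 'q': array([ 1.20008651e+00,  2.64767620e-01,  1.60538093e+00, -1.72539930e-05,
        1.27370837e+00, -3.69058592e-02]), 'joint_vel': array([ 0.00189775, -0.0005101 , -0.00031487,  0.00044765, -0.00075262,
        0.00064862]), 'joint_torque': array([ 4.47695429e-04, -5.15125501e+01, -3.67317367e+01, -3.32415209e-05,
        1.29779390e-02,  3.18050081e-05]), 'tool_pos': array([0.22089997, 0.63704988, 0.22994855]), 'tcp_rot': array([-0.52182544, -3.09750103,  0.00348783]), 'wrist_force': array([ 0.94961908, -0.03010027,  0.20176553]), 'torque': array([ 0.04617604, -0.02717492,  0.00645084]), 'width': 1.0000410165242475}
0.0187
{'vertical_fov': 55.57565736456712, 'cx': 325.86195395751827, 'cy': 243.12400953438336, 'view': array([[-0.98840932,  0.15174243,  0.0046107 ,  0.57454877],
       [-0.10635899, -0.7138263 ,  0.69219923, -0.04134253],
       [ 0.10832723,  0.68368578,  0.72169174, -1.09804815],
       [ 0.        ,  0.        ,  0.        ,  1.        ]])}
{'vertical_fov': 44.85059686686555, 'cx': 315.992091269532, 'cy': 228.45733091805616, 'view': array([[-0.01809353, -0.99973998, -0.01387779,  0.00982189],
       [ 0.98957437, -0.01988963,  0.1426428 , -0.62026307],
       [-0.14288173, -0.01115219,  0.98967694, -1.5445079 ],
       [ 0.        ,  0.        ,  0.        ,  1.        ]])}
```

View pics/scene0.png

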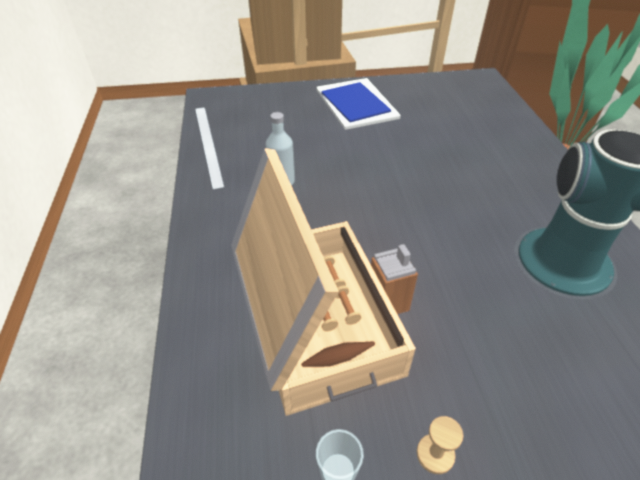

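View pics/top0.png

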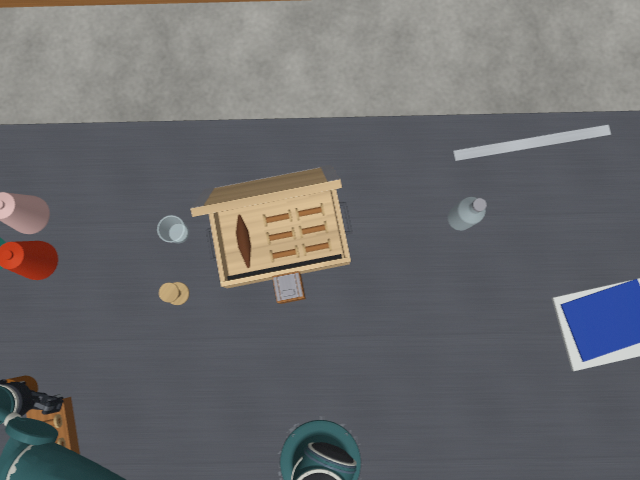

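The top view shows the chest at about (285,235), the catch block at (288,287), the cover's front edge running from (192,211) to (341,184), the tumbler at (172,230), the spool at (173,293) and the bottle at (466,213). I'll zoom in to pick out the corners.

```bash
python3 - <<'E'
import cv2
a=cv2.imread("pics/top0.png")[155:315,180:360]; cv2.imwrite("pics/topz.png",cv2.resize(a,None,fx=4.4,fy=3.7*1,interpolation=cv2.INTER_CUBIC) if 0 else cv2.resize(a,None,fx=3.75,fy=3.75,interpolation=cv2.INTER_CUBIC))
a=cv2.imread("pics/scene0.png")[210:420,225:435]; cv2.imwrite("pics/scz.png",cv2.resize(a,None,fx=2.85,fy=2.85,interpolation=cv2.INTER_CUBIC))
a=cv2.imread("pics/scene0.png")[235:320,365:425]; cv2.imwrite("pics/scz2.png",cv2.resize(a,None,fx=7,fy=7,interpolation=cv2.INTER_CUBIC))
a=cv2.imread("pics/top0.png")[260:310,260:320]; cv2.imwrite("pics/topz2.png",cv2.resize(a,None,fx=10,fy=10,interpolation=cv2.INTER_CUBIC))
E
```

```text
(no output)
```

View pics/topz.png

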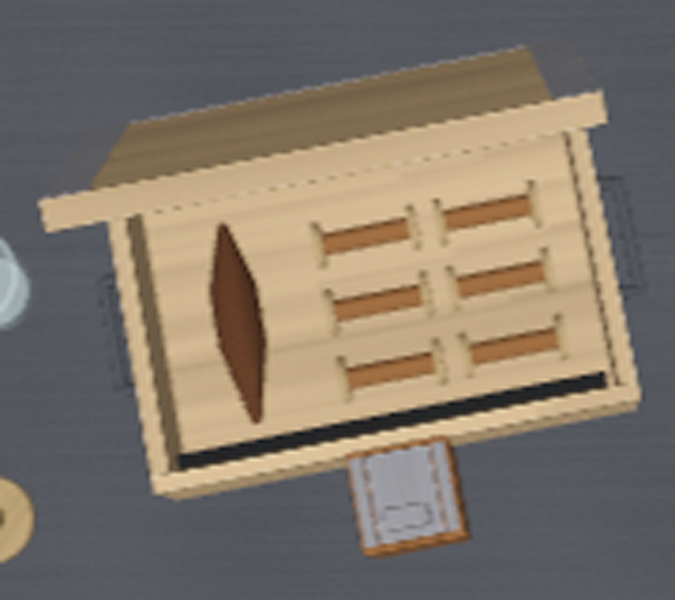

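View pics/scz.png

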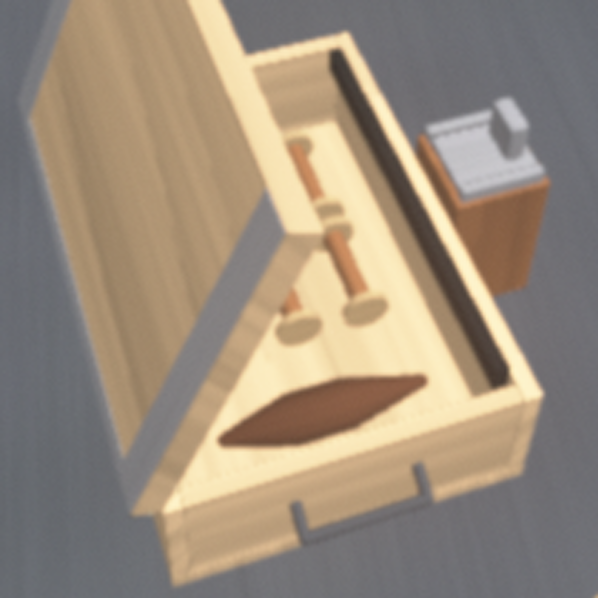

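View pics/scz2.png

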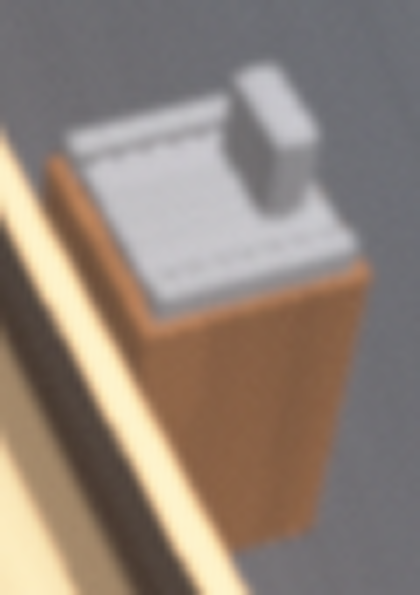

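View pics/topz2.png

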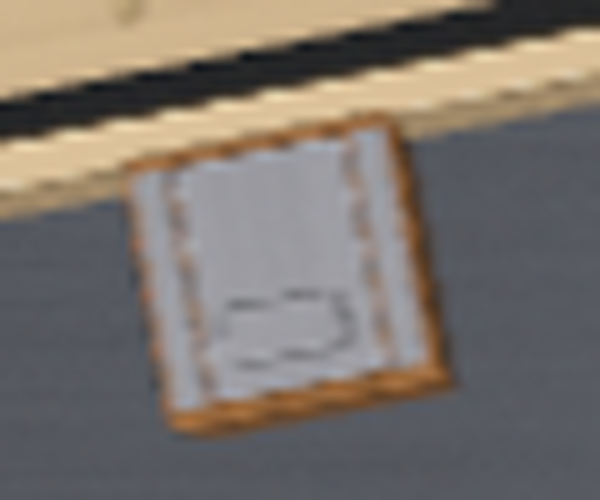

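```bash
cat > h.py <<'E'
import numpy as np,cv2
from workcell import viewer
C={}
V={"scene":(55.57565736456712,325.86195395751827,243.12400953438336,np.array([[-0.98840932,0.15174243,0.0046107,0.57454877],[-0.10635899,-0.7138263,0.69219923,-0.04134253],[0.10832723,0.68368578,0.72169174,-1.09804815]])),
"top":(44.85059686686555,315.992091269532,228.45733091805616,np.array([[-0.01809353,-0.99973998,-0.01387779,0.00982189],[0.98957437,-0.01988963,0.1426428,-0.62026307],[-0.14288173,-0.01115219,0.98967694,-1.5445079]]))}
def ray(n,p):
    f,cx,cy,M=V[n]; f=240/np.tan(np.radians(f)/2)
    d=np.array([(p[0]-cx)/f,-(p[1]-cy)/f,-1]); R=M[:,:3]
    d=R.T@d; return -R.T@M[:,3], d/np.linalg.norm(d)
def proj(n,P):
    f,cx,cy,M=V[n]; f=240/np.tan(np.radians(f)/2); c=M[:,:3]@P+M[:,3]
    return np.array([cx+f*c[0]/-c[2],cy-f*c[1]/-c[2]])
def plane(n,p,z):
    o,d=ray(n,p); return o+d*(z-o[2])/d[2]
def tri(ps,pt):
    A=np.zeros((3,3));b=np.zeros(3);
    for n,p in(("scene",ps),("top",pt)):
        o,d=ray(n,p); P=np.eye(3)-np.outer(d,d); A+=P;b+=P@o
    X=np.linalg.solve(A,b); return X, np.linalg.norm(np.linalg.lstsq(np.eye(3),X-X,rcond=None)[0]), np.round(proj("scene",X)-ps,1),np.round(proj("top",X)-pt,1)
E
python3 - <<'E'
from h import *
np.set_printoptions(precision=4,suppress=True)
s=lambda x,y:np.array([x/2.85+225,y/2.85+210]); t=lambda x,y:np.array([x/3.75+180,y/3.75+155])
t2=lambda x,y:np.array([x/10+260,y/10+260]); s2=lambda x,y:np.array([x/7+365,y/7+235])
for n,a,b in[("rim+y",s(543,395),t(152,484)),("rim-y",s(350,33),t(637,403)),("edge outer +y",s(265,190),t(40,200)),("edge inner+y",s(320,235),t(48,230)),
 ("block far -y",s2(55,160),t2(395,118)),("block front +y",s2(370,270),t2(172,412)),("block rear+y",s2(150,330),t2(130,165)),
 ("nub",s2(277,105),t2(290,325))]:
    print(n,*tri(a,b))
for n,p in(("tum",(172,230)),("sp",(173,293)),("fl",(466,213))): print(n,plane("top",p,.05))
E
```

```text
rim+y [0.4662 0.2466 0.1226] 0.0 [-2.3 -0.6] [-0.7  1.4]
rim-y [ 0.519  -0.0886  0.1178] 0.0 [-0.2 -0. ] [-0.   0.1]
edge outer +y [0.6288 0.2665 0.3679] 0.0 [4.1 0.7] [ 0.6 -2.3]
edge inner+y [0.61   0.27   0.3376] 0.0 [-0.7 -0.1] [-0.1  0.4]
block far -y [0.4945 0.0417 0.1364] 0.0 [-1.  -0.2] [-0.3  0.7]
block front +y [0.4202 0.0993 0.1425] 0.0 [-1.6 -0.3] [-0.5  1.2]
block rear+y [0.4837 0.1091 0.1395] 0.0 [-1.1 -0.2] [-0.3  0.8]
nub [0.4412 0.0667 0.1777] 0.0 [-1.1 -0.2] [-0.3  0.8]
tum [0.6232 0.3912 0.05  ]
sp [0.4519 0.3856 0.05  ]
fl [ 0.6539 -0.4114  0.05  ]
```

```bash
cat >> h.py <<'E'
from scipy.spatial.transform import Rotation as Rn
from workcell import read_state
YAW=.157; ex=np.array([np.cos(YAW),np.sin(YAW),0]); ey=np.array([-np.sin(YAW),np.cos(YAW),0]); ez=np.array([0,0,1.])
F=np.array([.491,.077,0])  # front mid of chest wall
O=F+.12*ex; zf=.018
def chest(x,y,z): return O+ex*x+ey*y+ez*z   # z world height
def tochest(p): d=np.asarray(p)-O; return np.array([d@ex,d@ey,p[2]])
RT=np.column_stack([ey,ex,-ez])
def shift(p):
    s=read_state(); R=Rn.from_rotvec(s["tcp_rot"])
    return np.round(1000*R.inv().apply(p-s["tool_pos"]),1), np.round((R.inv()*Rn.from_matrix(RT)).as_rotvec(),3)
np.set_printoptions(precision=4,suppress=True)
E
python3 - <<'E'
from h import *
print(O, tochest(read_state()["tool_pos"]))
for p in [(.13,0,.43),(.13,0,.30)]: print(chest(*p),shift(chest(*p)))
E
```

```text
[0.6095 0.0958 0.    ] [-0.2992  0.5955  0.2301]
[0.7379 0.1161 0.43  ] (array([-659.2, -323.3, -199.3]), array([-0.002,  0.001,  1.08 ]))
[0.7379 0.1161 0.3   ] (array([-659.2, -323.1,  -69.3]), array([-0.002,  0.001,  1.08 ]))
```

```bash
python3 -m crank '-20 -10 -40 0 0 0.1 255; -60 -30 -80 0 0 0.25 255; -110 -54 -120 0 0 0.4 255; -160 -78 -160 0 0 0.55 255; -212 -104 -190 0 0 0.7 255; -265 -130 -199 0 0 0.85 255; -318 -156 -199 0 0 1.0 255; -371 -182 -199 0 0 1.08 255; -424 -208 -199 0 0 1.08 255; -477 -234 -199 0 0 1.08 255; -530 -260 -199 0 0 1.08 255; -580 -284 -199 0 0 1.08 255; -625 -306 -199 0 0 1.08 255; -659 -323 -199 0 0 1.08 255; -659 -323 -199 0 0 1.08 255; -659 -323 -199 0 0 1.08 255' 40
python3 - <<'E'
from h import *
s=read_state(); print(s['time'],tochest(s["tool_pos"]),s['wrist_force'],shift(chest(.13,0,.30)),shift(chest(.09,0,.318)))
import cv2
c=viewer.read_camera("scene"); cv2.imwrite("pics/s1.png",c["pixels"][:,:,::-1])
E
```

```text
time: 2.1
tool_pos: [0.7376, 0.117, 0.4295]
tcp_rot: [-2.04, -2.388, 0.001]
wrist_force: [0.0, -0.2, 0.1]
width: 0.001
2.1 [0.1298 0.0009 0.4295] [ 0.0294 -0.1973  0.1496] (array([ -1. ,   0.4, 129.5]), array([-0.002, -0.001, -0.   ])) (array([ -1. , -39.7, 111.6]), array([-0.002, -0.001, -0.   ]))
```

View pics/s1.png

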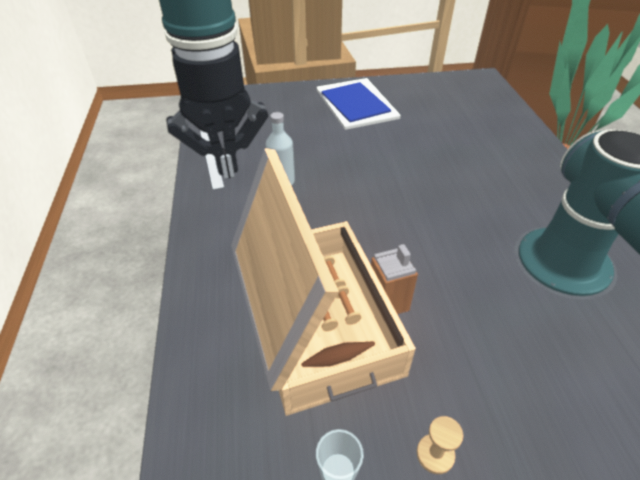

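```bash
cat >> h.py <<'E'
zh=.118
def contact(th,r,gap=0):
    x=.12-(r*np.cos(th)-(.02+gap)*np.sin(th))+.0145; z=zh+r*np.sin(th)+(.02+gap)*np.cos(th)
    return x,z
def cover_from_tip():
    # angle if fingertip's front corner touches
    p=tochest(read_state()["tool_pos"]); u=.12-(p[0]-.0145); w=p[2]-zh; d=np.hypot(u,w)
    return np.arctan2(w,u)-np.arcsin(.02/d), np.sqrt(d*d-.0004)
E
python3 - <<'E'
from h import *
print(contact(1.175,.215))
for th,r,g in [(1.175,.215,.02),(1.175,.215,.004)]+[(t,.215-.01*(1.175-t)/1.175,0) for t in np.arange(1.175,.5,-.035)]:
    x,z=contact(th,r,g); print(round(th,3),shift(chest(x,0,z))[0])
E
```

```text
(np.float64(0.07006203594599443), np.float64(0.32408917678659077))
1.175 [ -1.6 -41.   98.3]
1.175 [ -1.6 -55.8 104.5]
1.175 [ -1.6 -59.5 106. ]
1.14 [ -1.6 -66.5 108.7]
1.105 [ -1.6 -73.5 111.6]
1.07 [ -1.6 -80.3 114.7]
1.035 [ -1.5 -87.  118.1]
1.0 [ -1.5 -93.6 121.7]
0.965 [  -1.5 -100.   125.5]
0.93 [  -1.5 -106.3  129.5]
0.895 [  -1.5 -112.4  133.8]
0.86 [  -1.5 -118.4  138.2]
0.825 [  -1.5 -124.2  142.8]
0.79 [  -1.5 -129.8  147.7]
0.755 [  -1.5 -135.3  152.7]
0.72 [  -1.5 -140.6  157.9]
0.685 [  -1.5 -145.6  163.3]
0.65 [  -1.5 -150.5  168.8]
0.615 [  -1.5 -155.2  174.5]
0.58 [  -1.5 -159.6  180.4]
0.545 [  -1.5 -163.9  186.4]
0.51 [  -1.5 -167.9  192.5]
```

```bash
python3 -m crank '-1 -5 35 0 0 0 255; -1 -15 70 0 0 0 255; -1 -30 95 0 0 0 255; -1 -41 98 0 0 0 255; -1 -49 101 0 0 0 255; -1 -56 104 0 0 0 255; -1 -60 106 0 0 0 255; -1 -65 108 0 0 0 255; -1 -70 110 0 0 0 255; -1 -74 112 0 0 0 255; -1 -80 115 0 0 0 255'
python3 - <<'E'
from h import *
s=read_state(); print(tochest(s["tool_pos"]),s['wrist_force'],cover_from_tip())
import cv2
c=viewer.read_camera("scene"); cv2.imwrite("pics/s2.png",c["pixels"][:,:,::-1])
for t in np.arange(1.07,.35,-.035):
    r=.215-.01*(1.175-t)/1.175
    x,z=contact(t,r); print(round(t,3),shift(chest(x,0,z))[0])
E
```

```text
time: 3.52
tool_pos: [0.6607, 0.1031, 0.3178]
tcp_rot: [2.038, 2.386, 0.006]
wrist_force: [3.1, 0.3, 7.1]
width: -0.001
[ 0.0517 -0.0007  0.3178] [3.1152 0.3115 7.0774] (np.float64(1.085128830671056), np.float64(0.21533181394514617))
1.07 [ 0.7 -1.4  1.8]
1.035 [ 0.7 -8.1  5.1]
1.0 [  0.7 -14.7   8.7]
0.965 [  0.7 -21.1  12.5]
0.93 [  0.7 -27.4  16.5]
0.895 [  0.7 -33.6  20.7]
0.86 [  0.7 -39.6  25.1]
0.825 [  0.7 -45.4  29.7]
0.79 [  0.7 -51.1  34.5]
0.755 [  0.7 -56.5  39.5]
0.72 [  0.7 -61.8  44.7]
0.685 [  0.7 -66.9  50.1]
0.65 [  0.7 -71.8  55.6]
0.615 [  0.7 -76.5  61.3]
0.58 [  0.7 -81.   67.1]
0.545 [  0.7 -85.3  73.1]
0.51 [  0.7 -89.3  79.2]
0.475 [  0.7 -93.2  85.5]
0.44 [  0.7 -96.8  91.8]
0.405 [   0.7 -100.2   98.3]
0.37 [   0.7 -103.3  104.9]
```

View pics/s2.png

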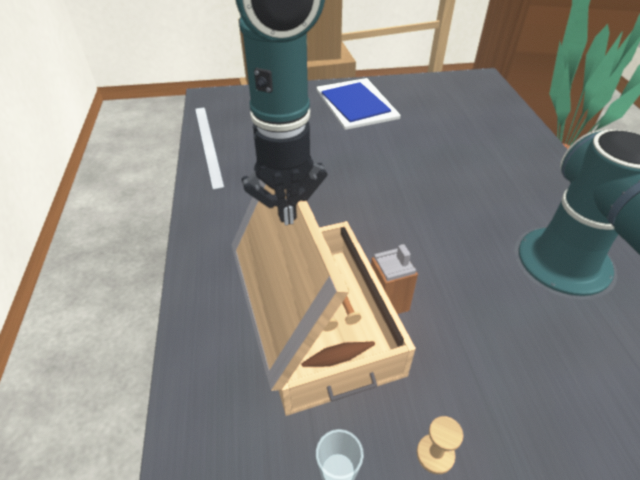

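The tips are resting on the cover's outer face near (288,215), and the cover is moving at about 7.7 N. I'll keep following the arc.

```bash
python3 -m crank '1 -8 5 0 0 0 255; 1 -15 9 0 0 0 255; 1 -21 12 0 0 0 255; 1 -27 16 0 0 0 255; 1 -34 21 0 0 0 255; 1 -40 25 0 0 0 255; 1 -45 30 0 0 0 255; 1 -51 34 0 0 0 255; 1 -56 39 0 0 0 255; 1 -62 45 0 0 0 255; 1 -67 50 0 0 0 255; 1 -72 56 0 0 0 255; 1 -76 61 0 0 0 255; 1 -81 67 0 0 0 255; 1 -85 73 0 0 0 255'
python3 - <<'E'
from h import *
s=read_state(); print(tochest(s["tool_pos"]),s['wrist_force'],cover_from_tip())
for t in np.arange(.545,.1,-.025):
    r=.215-.01*(1.175-t)/1.175
    x,z=contact(t,r); print(round(t,3),shift(chest(x,0,z))[0])
E
```

```text
time: 5.45
tool_pos: [0.5747, 0.0905, 0.2433]
tcp_rot: [2.04, 2.388, 0.0]
wrist_force: [0.2, -0.8, 5.0]
width: -0.0
[-0.0352  0.0003  0.2433] [ 0.1722 -0.8249  5.0363] (np.float64(0.5409457119079), np.float64(0.20994769076001943))
0.545 [-0.3  0.8 -0.5]
0.52 [-0.3 -2.1  3.8]
0.495 [-0.3 -4.9  8.3]
0.47 [-0.3 -7.6 12.8]
0.445 [ -0.3 -10.2  17.3]
0.42 [ -0.3 -12.6  21.9]
0.395 [ -0.3 -15.   26.6]
0.37 [ -0.3 -17.2  31.3]
0.345 [ -0.3 -19.3  36.1]
0.32 [ -0.2 -21.2  40.9]
0.295 [ -0.2 -23.1  45.8]
0.27 [ -0.2 -24.8  50.7]
0.245 [ -0.2 -26.4  55.6]
0.22 [ -0.2 -27.9  60.6]
0.195 [ -0.2 -29.2  65.6]
0.17 [ -0.2 -30.4  70.6]
0.145 [ -0.2 -31.5  75.7]
0.12 [ -0.2 -32.5  80.7]
```

```bash
python3 -m crank '0 -2 4 0 0 0 255; 0 -5 8 0 0 0 255; 0 -8 13 0 0 0 255; 0 -10 17 0 0 0 255; 0 -13 22 0 0 0 255; 0 -15 27 0 0 0 255; 0 -17 31 0 0 0 255; 0 -19 36 0 0 0 255; 0 -21 40 0 0 0 255; 0 -23 44 0 0 0 255; 0 -24 48 0 0 0 255; 0 -26 52 0 0 0 255; 0 -27 56 0 0 0 255; 0 -28 60 0 0 0 255; 0 -29 64 0 0 0 255; 0 -30 68 0 0 0 255; 0 -31 72 0 0 0 255; 0 -32 75 0 0 0 255; 0 -32 78 0 0 0 255'
python3 - <<'E'
from h import *
s=read_state(); print(tochest(s["tool_pos"]),s['wrist_force'],cover_from_tip())
for t in np.arange(.14,-.03,-.02):
    r=.215-.01*(1.175-t)/1.175
    x,z=contact(t,r); print(round(t,3),shift(chest(x,0,z))[0])
import cv2
c=viewer.read_camera("scene"); cv2.imwrite("pics/s3.png",c["pixels"][:,:,::-1])
E
```

```text
time: 7.82
tool_pos: [0.5433, 0.0859, 0.164]
tcp_rot: [-2.04, -2.389, -0.0]
wrist_force: [-1.4, -0.0, 2.9]
width: -0.0
[-0.067   0.0006  0.164 ] [-1.4229 -0.0264  2.8743] (np.float64(0.12775013392613624), np.float64(0.20570567669388345))
0.14 [-0.6  0.1 -2.5]
0.12 [-0.6 -0.7  1.5]
0.1 [-0.6 -1.3  5.6]
0.08 [-0.6 -1.9  9.7]
0.06 [-0.6 -2.5 13.8]
0.04 [-0.6 -2.9 17.8]
0.02 [-0.6 -3.2 21.9]
0.0 [-0.6 -3.5 26. ]
-0.02 [-0.6 -3.7 30.1]
```

View pics/s3.png

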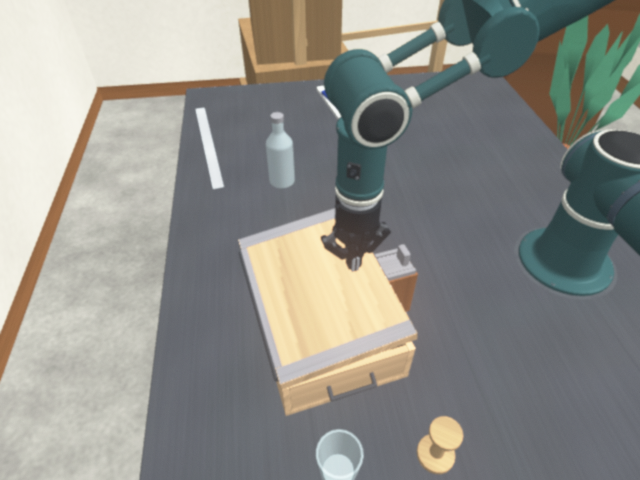

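The cover is nearly down, about 0.13 rad, with its edge just to the left of the catch. From here I'll go slower.

```bash
python3 -m crank '-1 -1 2 0 0 0 255; -1 -1 4 0 0 0 255; -1 -2 6 0 0 0 255; -1 -2 8 0 0 0 255; -1 -2 10 0 0 0 255; -1 -2 12 0 0 0 255; -1 -3 14 0 0 0 255; -1 -3 15 0 0 0 255; -1 -3 16 0 0 0 255; -1 -3 16 0 0 0 255'
python3 -m crank '0 0 1 0 0 0 255; 0 0 2 0 0 0 255; 0 0 3 0 0 0 255;0 0 3 0 0 0 255'
```

```text
time: 9.12
tool_pos: [0.5405, 0.0842, 0.1481]
tcp_rot: [-2.04, -2.389, 0.001]
wrist_force: [-0.2, 1.9, 0.1]
width: -0.002
time: 9.62
tool_pos: [0.5403, 0.0842, 0.1449]
tcp_rot: [-2.04, -2.389, 0.001]
wrist_force: [-0.3, -0.2, 1.2]
width: 0.003
```

```bash
python3 -m crank '0 0 0.5 0 0 0 255; 0 0 1 0 0 0 255; 0 0 1 0 0 0 255'
```

```text
time: 10.0
tool_pos: [0.5405, 0.0843, 0.1442]
tcp_rot: [2.04, 2.389, -0.0]
wrist_force: [-0.4, 0.1, 1.5]
width: -0.0
```

```bash
python3 -m crank '0 0 0.5 0 0 0 255; 0 0 1 0 0 0 255; 0 0 1.5 0 0 0 255'; python3 -m crank '0 0 0.5 0 0 0 255; 0 0 1 0 0 0 255; 0 0 1.5 0 0 0 255';python3 -m crank '0 0 0.5 0 0 0 255; 0 0 1 0 0 0 255'
```

```text
time: 10.38
tool_pos: [0.5405, 0.0843, 0.143]
tcp_rot: [-2.04, -2.389, 0.001]
wrist_force: [-3.8, -1.7, 5.3]
width: 0.001
time: 10.75
tool_pos: [0.5403, 0.0843, 0.1417]
tcp_rot: [-2.04, -2.389, 0.001]
wrist_force: [-3.8, -1.5, 8.9]
width: -0.001
time: 11.0
tool_pos: [0.5403, 0.0842, 0.1409]
tcp_rot: [-2.04, -2.389, 0.001]
wrist_force: [-5.3, -1.6, 8.5]
width: -0.0
```

```bash
for i in 1; do python3 -m crank '0 0 0.5 0 0 0 255; 0 0 1 0 0 0 255'; python3 -m crank '0 0 0.5 0 0 0 255; 0 0 1 0 0 0 255';python3 -m crank '0 0 0.5 0 0 0 255; 0 0 0.5 0 0 0 255'; done
```

```text
time: 11.25
tool_pos: [0.5401, 0.0842, 0.1401]
tcp_rot: [-2.04, -2.389, 0.001]
wrist_force: [-6.2, -1.6, 9.6]
width: -0.0
time: 11.5
tool_pos: [0.5401, 0.0842, 0.1393]
tcp_rot: [-2.04, -2.389, 0.001]
wrist_force: [-6.5, -2.6, 10.6]
width: -0.003
time: 11.75
tool_pos: [0.5401, 0.0843, 0.1389]
tcp_rot: [-2.04, -2.389, 0.001]
wrist_force: [-6.7, -3.5, 10.0]
width: 0.004
```

```bash
python3 -m crank '0 0 0.5 0 0 0 255; 0 0 1 0 0 0 255'; python3 -m crank '0 0 0.5 0 0 0 255; 0 0 0.5 0 0 0 255';python3 -m crank '0 0 0.5 0 0 0 255; 0 0 0.5 0 0 0 255'
```

```text
time: 12.0
tool_pos: [0.5402, 0.0842, 0.1388]
tcp_rot: [-2.04, -2.389, 0.001]
wrist_force: [-10.0, -2.6, 17.0]
width: -0.001
time: 12.25
tool_pos: [0.5401, 0.0842, 0.1388]
tcp_rot: [-2.04, -2.389, 0.001]
wrist_force: [-9.8, -1.9, 18.7]
width: 0.001
time: 12.5
tool_pos: [0.5402, 0.0842, 0.1388]
tcp_rot: [-2.04, -2.389, 0.001]
wrist_force: [-11.4, -2.9, 20.1]
width: 0.003
```

The cover met the hard stop: z held at 0.1388 while the force rose to 20 N, about 23 N in all. I'll lift off and measure the nub.

```bash
python3 -m crank '0 0 -2 0 0 0 255; 0 0 -8 0 0 0 255; 0 0 -30 0 0 0 255; 0 20 -70 0 0 0 255; 0 70 -120 0 0 0 255; 0 120 -160 0 0 0 255; 0 120 -160 0 0 0 255'
python3 - <<'E'
from h import *
s=read_state(); print(tochest(s["tool_pos"]),s['wrist_force'])
for n in("scene","top"):
    c=viewer.read_camera(n); p=c["pixels"][:,:,::-1]; cv2.imwrite(f"pics/{n}4.png",p)
    a=p[235:320,365:435] if n=="scene" else p[255:310,255:325]
    cv2.imwrite(f"pics/{n}4z.png",cv2.resize(a,None,fx=7,fy=7,interpolation=cv2.INTER_CUBIC))
E
```

```text
time: 13.38
tool_pos: [0.6635, 0.1039, 0.2993]
tcp_rot: [2.037, 2.385, 0.009]
wrist_force: [-0.9, 0.2, 0.1]
width: 0.001
[ 0.0545 -0.0004  0.2993] [-0.8923  0.221   0.1246]
```

View pics/scene4.png

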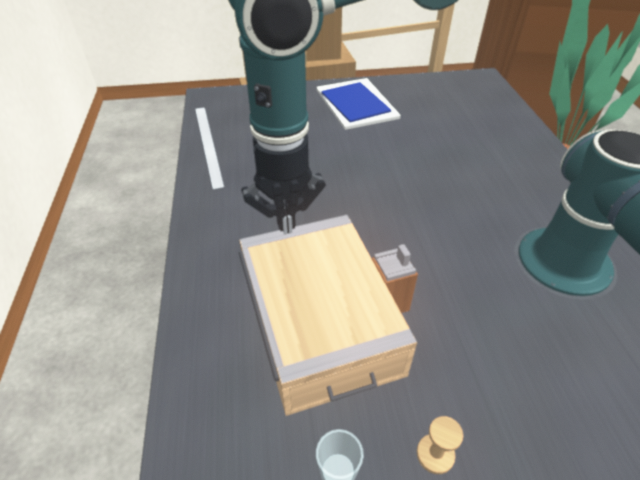

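View pics/scene4z.png

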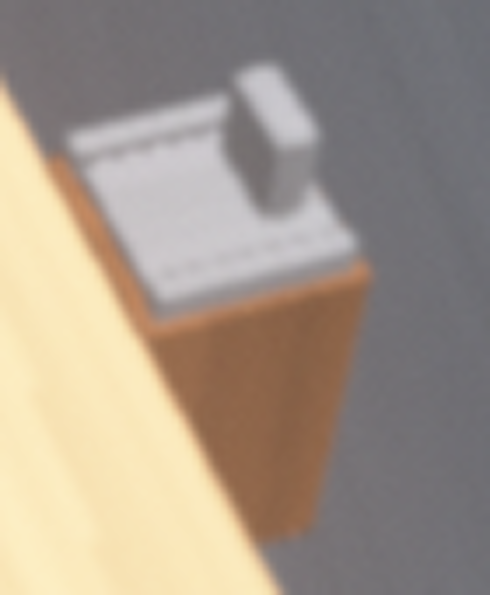

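View pics/top4z.png

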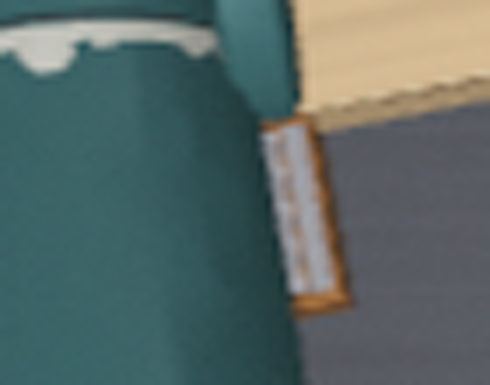

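The cover lies shut and flush, and the nub's top is centred at about (404,250) in the scene view. I'll cast that onto its known top height.

```bash
python3 - <<'E'
from h import *
s2=lambda x,y:np.array([x/7+365,y/7+235]); t2=lambda x,y:np.array([x/10+260,y/10+260])
for p in [(235,75),(272,62),(320,133),(280,148)]: print(tochest(plane("scene",s2(*p),.1813)))
print("block corners")
for p in [(370,270),(150,330),(55,160)]: print(tochest(plane("scene",s2(*p),.1408)))
for p in [(172,412),(448,378),(395,118),(130,165)]: print("t",tochest(plane("top",t2(*p),.1408)))
for p in [(225,300),(345,290),(350,350),(240,365)]: print("tn",tochest(plane("top",t2(*p),.1813)))
print(shift(chest(-.215,-.003,.30)))
E
```

```text
[-0.1644 -0.0122  0.1813]
[-0.1762 -0.0137  0.1813]
[-0.1775  0.0146  0.1813]
[-0.1649  0.0164  0.1813]
block corners
[-0.19    0.0336  0.1408]
[-0.1234  0.035   0.1408]
[-0.1219 -0.0308  0.1408]
t [-0.1838  0.0314  0.1408]
t [-0.1876 -0.0386  0.1408]
t [-0.1206 -0.0366  0.1408]
t [-0.1206  0.0317  0.1408]
tn [-0.1604  0.011   0.1813]
tn [-0.1632 -0.0185  0.1813]
tn [-0.1778 -0.0172  0.1813]
tn [-0.1767  0.01    0.1813]
(array([  -2.6, -266. ,   -4.5]), array([ 0.001, -0.   ,  0.   ]))
```

```bash
python3 -m crank '-1 -50 -4 0 0 0 255; -1 -105 -4 0 0 0 255; -2 -160 -4 0 0 0 255; -2 -215 -4 0 0 0 255; -2 -260 -4 0 0 0 255; -2 -276 10 0 0 0 255; -2 -276 50 0 0 0 255; -2 -276 90 0 0 0 255; -2 -276 120 0 0 0 255; -2 -276 135 0 0 0 255; -2 -276 138 0 0 0 255; -2 -276 138 0 0 0 255'
python3 - <<'E'
from h import *
s=read_state(); print(tochest(s["tool_pos"]),s['wrist_force'],shift(chest(-.194,-.001,.158)))
c=viewer.read_camera("scene"); p=c["pixels"][:,:,::-1]; a=p[190:320,330:480]; cv2.imwrite("pics/s5.png",cv2.resize(a,None,fx=4.5,fy=4.5,interpolation=cv2.INTER_CUBIC))
E
```

```text
time: 14.98
tool_pos: [0.3871, 0.0581, 0.1583]
tcp_rot: [2.04, 2.388, 0.001]
wrist_force: [0.5, 0.8, -0.2]
width: -0.001
[-0.2256 -0.0025  0.1583] [ 0.5263  0.8114 -0.1805] (array([ 1.5, 31.6,  0.3]), array([0.001, 0.   , 0.   ]))
```

View pics/s5.png

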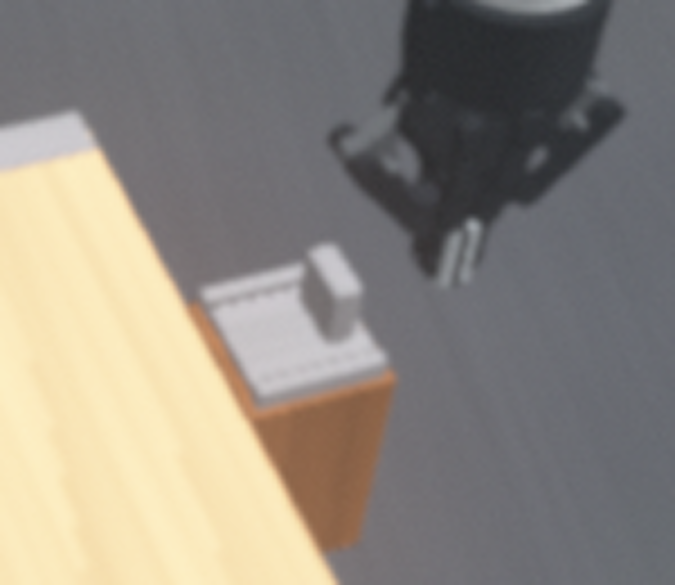

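```bash
python3 -m crank '1 6 0 0 0 0 255; 1 12 0 0 0 0 255; 1 18 0 0 0 0 255; 1 23 0 0 0 0 255; 1 27 0 0 0 0 255; 1 30 0 0 0 0 255; 1 33 0 0 0 0 255; 1 36 0 0 0 0 255; 1 39 0 0 0 0 255'
python3 -m crank '0 2 0 0 0 0 255; 0 4 0 0 0 0 255; 0 6 0 0 0 0 255'
python3 - <<'E'
from h import *
s=read_state(); print(tochest(s["tool_pos"]),s['wrist_force'])
c=viewer.read_camera("scene"); p=c["pixels"][:,:,::-1]; a=p[190:320,330:480]; cv2.imwrite("pics/s6.png",cv2.resize(a,None,fx=4.5,fy=4.5,interpolation=cv2.INTER_CUBIC))
E
```

```text
time: 16.15
tool_pos: [0.4245, 0.0651, 0.1577]
tcp_rot: [-2.04, -2.388, 0.002]
wrist_force: [-3.7, -1.2, 1.1]
width: 0.003
time: 16.52
tool_pos: [0.431, 0.0662, 0.1577]
tcp_rot: [-2.04, -2.388, 0.0]
wrist_force: [-3.5, 0.4, 2.1]
width: 0.001
[-0.181  -0.0013  0.1577] [-3.4644  0.4404  2.0588]
```

View pics/s6.png

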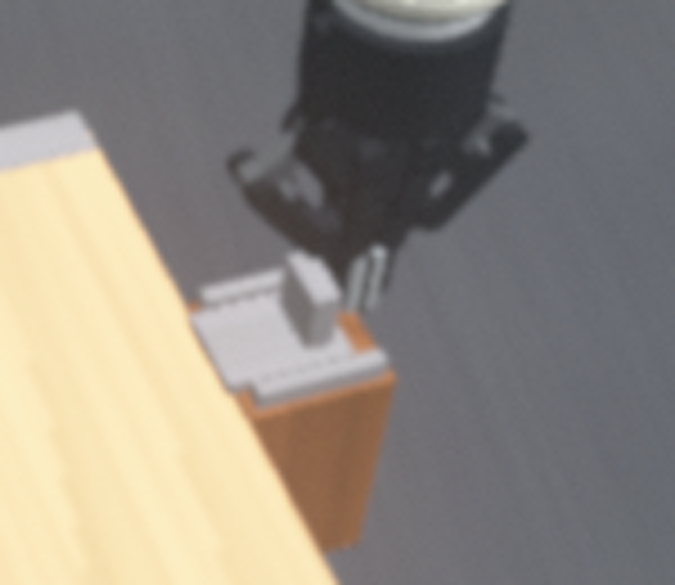

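The catch is sliding at about 3.6 N, and its nub has moved roughly 8 to 10 mm. I'll keep going.

```bash
python3 -m crank '0 2 0 0 0 0 255; 0 4 0 0 0 0 255; 0 6 0 0 0 0 255; 0 8 0 0 0 0 255; 0 10 0 0 0 0 255; 0 12 0 0 0 0 255; 0 13 0 0 0 0 255'
python3 -m crank '0 1 0 0 0 0 255; 0 2 0 0 0 0 255'
python3 -m crank '0 1 0 0 0 0 255; 0 2 0 0 0 0 255'
```

```text
time: 17.45
tool_pos: [0.4439, 0.0681, 0.1577]
tcp_rot: [-2.04, -2.389, 0.0]
wrist_force: [-3.6, 2.4, 0.9]
width: 0.0
time: 17.7
tool_pos: [0.4459, 0.0684, 0.1577]
tcp_rot: [-2.04, -2.389, 0.0]
wrist_force: [-3.3, 2.5, 0.4]
width: 0.002
time: 17.95
tool_pos: [0.4478, 0.0687, 0.1577]
tcp_rot: [-2.04, -2.389, 0.0]
wrist_force: [-2.5, 2.6, -0.6]
width: 0.001
```

```bash
python3 -m crank '0 1 0 0 0 0 255; 0 2 0 0 0 0 255'
python3 -m crank '0 0.5 0 0 0 0 255; 0 1 0 0 0 0 255'
python3 -m crank '0 0.5 0 0 0 0 255; 0 1 0 0 0 0 255'
```

```text
time: 18.2
tool_pos: [0.4498, 0.069, 0.1577]
tcp_rot: [-2.04, -2.389, 0.0]
wrist_force: [-3.3, 1.3, -0.7]
width: 0.001
time: 18.45
tool_pos: [0.4508, 0.0692, 0.1577]
tcp_rot: [-2.04, -2.389, 0.0]
wrist_force: [-3.5, 2.5, -1.0]
width: -0.0
time: 18.7
tool_pos: [0.4509, 0.0692, 0.1577]
tcp_rot: [-2.039, -2.388, 0.003]
wrist_force: [-7.4, 1.1, 2.8]
width: -0.001
```

```bash
python3 -m crank '0 0.5 0 0 0 0 255; 0 1 0 0 0 0 255'
python3 -m crank '0 -3 0 0 0 0 255; 0 -15 0 0 0 0 255; 0 -35 0 0 0 0 255; 0 -38 -40 0 0 0 255; 0 -40 -100 0 0 0 255; 0 -40 -140 0 0 0 255; 120 -40 -150 0 0 0 255; 120 -40 -150 0 0 0 255; 180 -40 -150 0 0 0 255; 240 -40 -150 0 0 0 255; 240 -40 -150 0 0 0 255'
python3 - <<'E'
from h import *
for n in("scene","top"):
    c=viewer.read_camera(n); p=c["pixels"][:,:,::-1]; cv2.imwrite(f"pics/{n}7.png",p)
    a=p[230:300,360:440] if n=="scene" else p[170:310,180:360]
    cv2.imwrite(f"pics/{n}7z.png",cv2.resize(a,None,fx=7 if n=="scene" else 4,fy=7 if n=="scene" else 4,interpolation=cv2.INTER_CUBIC))
s=read_state(); print(tochest(s["tool_pos"]),s['wrist_force'])
E
```

```text
time: 18.95
tool_pos: [0.451, 0.0692, 0.1577]
tcp_rot: [-2.038, -2.387, 0.005]
wrist_force: [-10.9, 1.5, 6.1]
width: -0.001
time: 20.32
tool_pos: [0.3749, 0.3035, 0.3081]
tcp_rot: [-2.033, -2.395, -0.003]
wrist_force: [0.2, -1.5, 0.1]
width: -0.002
[-0.199   0.2386  0.3079] [ 0.1461 -0.434  -0.7358]
```

View pics/scene7.png

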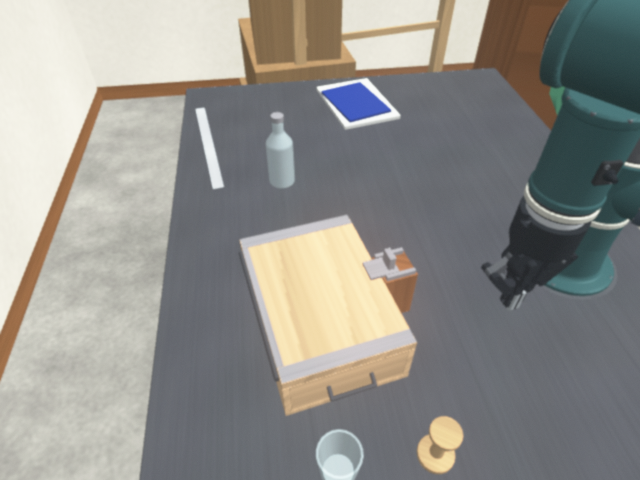

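View pics/scene7z.png

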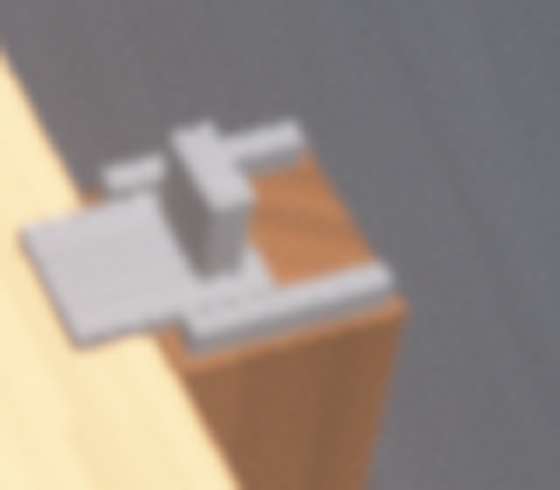

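View pics/top7z.png

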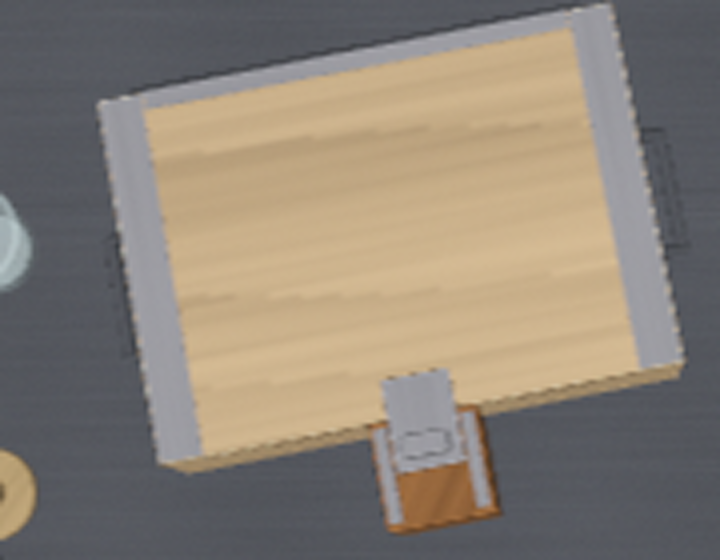

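The catch plate now lies over the cover's edge, with the nub's top at about (390,253), and the bottle, tumbler and spool are where they were. One quick check of the catch travel before I hand in.

```bash
python3 - <<'E'
from h import *
P=[tochest(plane("scene",(x/7+360,y/7+230),.1813)) for x,y in[(172,130),(208,122),(248,195),(212,205)]]
print(np.mean(P,0), "travel",np.mean(P,0)[0]+.17075)
from workcell import job
print(job.finish_job(), read_state()['time'])
E
```

```text
[-0.1407  0.0009  0.1813] travel 0.030023520980932805
the job is handed in; nothing more can be done
the job is handed in; nothing more can be done
```

The chest is shut and bolted, and I handed the job in at about 20 s of the 72 s allowed. No verdict comes back.

- **Cover:** I pushed it down along its arc at about 0.28 rad/s, slowing to 0.15 rad/s or less over roughly the last 0.13 rad. I then pressed it through the seal in 0.5–1 mm steps. It stopped at the hard stop: the tool height held at 0.1388 m while the wrist force rose to about 23 N, the highest reading in any step.
- **Catch:** I slid it with about 3.5 N until it stopped, where the force rose to about 12–13 N. The camera measures 30 mm of travel, and the plate is seen lying over the cover's edge.
- **Other objects:** in the last pictures the bottle, tumbler and spool stand where they did at the start. I judged that by eye and did not measure it. The arm is clear of everything.

No check failed or disagreed. Forces were read only at the end of each move, so a brief peak between readings would not show. The cover being home comes from the contact readings and the picture, since its angle can't be read directly.

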